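# Lift the hot pan lid with the lid lifter

## Robot

A 6-joint arm with a two-finger parallel gripper is mounted at the origin on a cart in front of the work surface, level with it; the furniture and walls round the work are solid. World frame = base frame: x ahead of the robot, y to its left, z up, the work surface at z = 0. Lengths are in m, angles in degrees, forces in N, time in s.
With the tool pointing down it reaches from about 0.35 to 0.875 m from the base axis. Payload 15.5 kg.
Tool frame: the origin (TCP) lies at the very end of the fingers, on their centre line; the grasp point (between the pads) lies r.grasp_offset behind it (r.grasp_offset is the distance from the TCP to the grasp point, in m); z points along the fingers, y is the line along which they close (so a half turn about z gives the same grasp; the last joint's range is limited). The gripper opens to 85 mm and grips with 20 to 120 N. Pads are 22 mm wide; open, the fingers measure 114 mm over their backs; the gripper's body (76 mm by 85 mm) begins 54 mm behind the grasp point. The pads swing forward as they close: fully open they stand 13 mm farther back than shut.
Start: joints at [-77.894, 28.281, 77.091, -0, 74.628, -5.472], TCP at [0.189, -0.596, 0.206] pointing down, gripper open.
Joint ranges: [-166.48, 166.48], [-47.26, 123.95], [12.59, 153.08], [-70.14, 250.14], [6.76, 159.57], [-176.63, 176.63]. Speed limits (degrees/s): [108.29, 108.29, 147.25, 172.46, 172.46, 172.46].

## Interface

Orientations are given as [roll, pitch, yaw] about the fixed x, y, z axes, in that order (R = Rz(yaw) Ry(pitch) Rx(roll)).
In Python, from plant import r gives the robot as it stands.
- The arm moves only by the tool step_arm, never from a script. Its argument "plan" is a list of rows, each an object of numbers: "dx", "dy", "dz": the shift along the world's x, y, z in units of 40 mm (1.0 is 40 mm); "wx", "wy", "wz": the turn, a rotation vector about the world's x, y, z in units of 5 degrees (1.0 is 5 degrees); "hand": the finger opening in mm, from 0 to 85.4. In form: [{"dx": .., "dy": .., "dz": .., "wx": .., "wy": .., "wz": .., "hand": ..}, ...]. A call has 1 to 20 rows; each row shifts and turns the commanded pose from where the row before left it; what a row does not reach is not made up. A row lasts 1/10 s, in which the tool goes at most 50 mm and 8.59 degrees, less where a joint would pass 70% of its speed; a pose out of reach is approached as far as the arm can. A call is refused whole if a number of a shift passes 1 or a number of a turn 1, either way. A call with a gripper value outside its range is refused whole. The fingers move at their own pace and stop on an object; "newtons" is the grip in N (left out, the last holds). Time passes only in rows, so rows that do not move let the fingers close. It gives the time, the measured TCP pose, the force, the opening and the grip force at its end, in the units of the state.
- r.state(): the state, without advancing time (a new reading comes with each control period).
- r.snapshot(name): name is "scene" or "top" or "wrist"; returns the picture (420x560x3 uint8, blue, green, red); there is no depth.
- r.camera_info(name): a dict with "fovy" (degrees; the focal length in pixels is half the picture's height over the tangent of half this angle, whatever the lens; pixels are square), "cx", "cy" (the principal point, pixels), "dist" ([k1, k2, p1, p2, k3] as OpenCV has them; the pictures are not rectified), "R" (3x3) and "t" (3): a world point X has camera coordinates R X + t. Camera axes: x right, y down, z forward; pixel columns grow to the right and rows downward; lengths in m; the calibration is good to about 2 mm. A picture is of the moment at which its call begins: read the wrist's pose just before it. camera_info takes no time and is no camera call; for the wrist camera it gives the pose at the moment of the call.
- r.hand_in(): hands the job in; it is judged then, once.
The state is a dict: "clock": time; "q": joint angles; "qd": joint speeds; "effort": joint torques, N m; "tool_pos": TCP position; "tcp_rot": TCP orientation; "ft_force": force on the tool from outside, world axes, zero at the start; "torque": the same for the moment, N m; "width": finger opening in m; "gripper_force": force on a finger pad.
Only numpy, scipy, OpenCV 4.12 (cv2) and the standard library are available. Lean on these libraries where they do the work, as an engineer would, in place of code of your own. Each camera call takes 0.05 s, during which the arm holds its last target. There are 200 camera calls.

## Task

Pick up the lid lifter, hook its two prongs centrally under the loop handle of the lid on the hot-plate pan, lift the lid off keeping it level, and lower it flat onto the middle of the round cork trivet while still holding the lifter. Then unhook the lifter and stand it upright on the bare table. The lid is hot: never let the gripper or arm touch it.

Things in the scene. Friction and masses are not known exactly. Their poses are not given: they have to be found in the camera images.
- lifter: Lid lifter, 150 mm tall, 0.16 kg, standing upright. Dark wooden handle 28 (x) by 22 mm (y), heights 80-150: grip across y at 120. Under it a steel C-frame open to +x: 50 mm wide back plate at x -36 to -30, top arm with underside at 74, two prongs along the bottom. Origin: on its underside, below the handle's axis. +x: where the prongs point, at the start within 30 deg of straight ahead of the robot.
- lifter_hook (a point): Seat for the lid's bar on the lifter: midway between the two prongs, on their top, 6 mm above and otherwise at the lifter's origin; same axes. Prongs: level, at y = +-21 mm, each 8 mm wide, 6 mm thick, from the back plate to x = +20. Upturned toes at x 14 to 20 rise 8 mm, humps at x -20 to -14 rise 5 mm above the seat; the bar lies between them.
- lid: Steel lid, 190 mm across, 0.2-0.45 kg, on the low pan (not the small knobbed one) on the white hot plate, left or right of the lifter. Origin: middle of its underside, 74 mm over the table at first. z 0-6: spigot inside the pan; 6-12: disc. Loop: 8 mm bar along the lid's y, underside z 52, axis z 56, posts at y +-48 (88 clear). Hook it along x from either side; x at first within 35 deg of straight ahead.
- trivet: Round flat cork trivet, 200 mm across, 12 mm thick, fixed to the table, on the other side of the lifter from the pan. Origin: centre of its underside; its top is at 12 mm.
There are look-alikes about, which are no part of the job. What is shaped like the lifter but orange or yellow is not meant.

How it is judged (in metres and radians):
On the way, in this order (a step that is already met when the one before it is completed fails the run):
1. the lid hangs level on the held lifter, lifted at least 30 mm off the pan (height (world z) of lid above 0.104 m and contact force between lifter and lid above 1 N and contact force between the fingers and lifter above 1 N and angle between lid's own z axis and vertical below 0.26 rad), for 0.3 s.
2. the lid is set down at rest on the trivet while the lifter is still held (contact force between lid and trivet above 0.5 N and horizontal distance between lid and trivet below 0.025 m and angle between lid's own z axis and vertical below 0.1 rad and linear speed of lid below 0.04 m/s and contact force between the fingers and lifter above 1 N), for 0.2 s.
At the end, for the whole second after the job is handed in: The lid lies flat (within about 6 degrees) and at rest on the trivet, its centre within 25 mm of the trivet's centre; the lifter stands at rest upright (within 10 degrees) on the table, clear of the lid (horizontal distance between lid and trivet below 0.025 m and height (world z) of lid between 0.009 and 0.016 m and angle between lid's own z axis and vertical below 0.1 rad and linear speed of each of lid, lifter below 0.02 m/s and contact force between lifter and lid below 0.1 N and height (world z) of lifter below 0.008 m and angle between lifter's own z axis and vertical below 0.17 rad); the robot touches nothing.
It fails at once if the gripper or arm touches the hot lid (contact force between any of the fingers, the arm and lid above 0.5 N).
It fails at once if the lid tips by more than 25 degrees (angle between lid's own z axis and vertical above 0.44 rad).
It also fails if it takes over 72 s, if anything falls off the work surface, if the arm or the gripper's body presses on something with over 40 N, if the wrist force passes 120 N, or if a joint passes its speed limit or range.

## Working session

There is one attempt and no reset: what is moved stays moved. The work goes in short steps, Python scripts to look and compute and a tool call to move; the robot and the scene stay as the last step left them, time stands still between calls to the robot, and variables do not carry over. Pictures are saved under pics/ and viewed, at most 10 in all, crops included, and the job is handed in when it is done.

Besides the shell and the picture viewer there is one more tool, called as a command line: name --argument value ..., lists and objects as JSON in quotes. step_arm: Moves the arm, as the interface text tells. Its arguments: {"type":"object","properties":{"plan":{"type":"array"},"newtons":{"type":"number"}},"required":["plan"]}

```bash
ls; mkdir -p pics; cat > h.py <<'E'
import numpy as np, cv2
from plant import r
def K(i):
    f=210/np.tan(np.radians(i["fovy"]/2)); return np.array([[f,0,i["cx"]],[0,f,i["cy"]],[0,0,1.]])
def ray(i,uv,z):
    p=cv2.undistortPoints(np.array(uv,float).reshape(-1,1,2),K(i),np.array(i["dist"],float)).reshape(-1,2)
    R=np.array(i["R"]);t=np.array(i["t"]);C=-R.T@t
    d=np.c_[p,np.ones(len(p))]@R
    return C+d*((z-C[2])/d[:,2])[:,None]
def proj(i,X):
    return cv2.projectPoints(np.array(X,float).reshape(-1,3),cv2.Rodrigues(np.array(i["R"]))[0],np.array(i["t"],float),K(i),np.array(i["dist"],float))[0].reshape(-1,2)
E
python3 - <<'E'
from h import *
for n in("scene","top"):
    cv2.imwrite(f"pics/{n}0.png",r.snapshot(n)); i=r.camera_info(n); print(n,i["fovy"],-np.array(i["R"]).T@np.array(i["t"]))
print(r.state(), r.grasp_offset)
E
```

```text
pics
scene 53.71059595849522 [-0.01331007  0.97206774  0.59208443]
top 43.258711142775454 [0.38052844 0.19086603 1.62414755]
{'clock': 0.1, 'q': array([-7.78942243e+01,  2.83106143e+01,  7.71237429e+01, -1.07117746e-03,
        7.46288647e+01, -5.47306768e+00]), 'qd': array([-0.02747242,  0.01285388, -0.11494994,  0.02839706, -0.01127621,
       -0.08931972]), 'effort': array([ 2.91810982e-03, -8.83588958e+01, -3.84561360e+01, -1.35161858e-04,
        5.13271210e-03,  1.98928558e-05]), 'tool_pos': array([ 0.18866934, -0.59546987,  0.20546665]), 'tcp_rot': array([-1.79936968e+02, -5.00212854e-03,  1.75791251e+01]), 'ft_force': array([-0.31268332,  0.01638995, -0.06007191]), 'torque': array([-0.01741754, -0.00659441,  0.02456038]), 'gripper_force': 0.0, 'width': 0.0851622211827276} 0.0187
```

View pics/scene0.png

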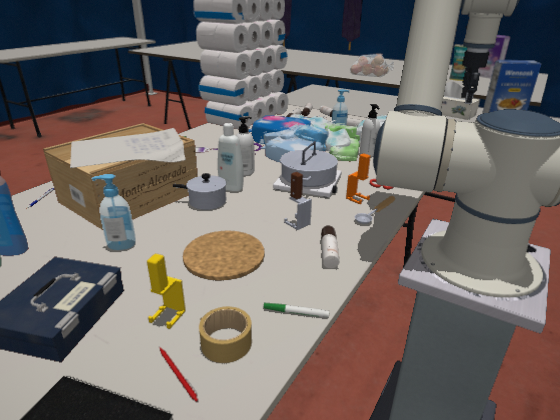

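View pics/top0.png

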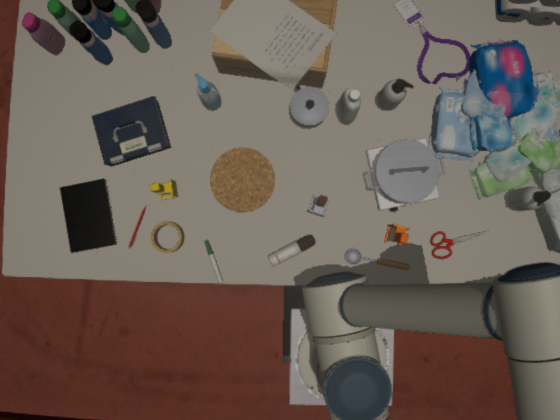

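The dark-handled lifter is at top (318,204) / scene (298,195). The look-alikes are orange (397,234) and yellow (163,188). The loop lid is at (407,170), with the knobbed pot at (310,105). The trivet is at (242,180), with the tape ring at (167,237). I choose the dark lifter, the lid at (407,170) and the cork disc, and check them in one close crop.

```bash
python3 - <<'E'
from h import *
t=cv2.imread("pics/top0.png"); s=cv2.imread("pics/scene0.png")
a=cv2.resize(t[180:230,290:350],(480,400),interpolation=cv2.INTER_CUBIC)
b=cv2.resize(t[130:215,365:450],(400,400),interpolation=cv2.INTER_CUBIC)[:, :320]
cv2.imwrite("pics/c1.png",np.hstack([a,b]))
i=r.camera_info("top")
print("lifter top",ray(i,[[321,201]],.15)); print("lid",ray(i,[[407,171]],.086)); print("bar ends",ray(i,[[389,170],[428,170]],.134))
hsv=cv2.cvtColor(t,cv2.COLOR_BGR2HSV)
m=((hsv[...,0]>8)&(hsv[...,0]<22)&(hsv[...,1]>90)).astype(np.uint8); m[:,:200]=0;m[:,285:]=0;m[:140]=0;m[225:]=0
m=cv2.morphologyEx(m,cv2.MORPH_CLOSE,np.ones((7,7)))
c=max(cv2.findContours(m,0,2)[0],key=cv2.contourArea); e=cv2.fitEllipse(c); print(e,ray(i,[e[0]],.012))
p=c.reshape(-1,2); w=ray(i,p,.012); print(np.ptp(w,axis=0))
E
```

```text
lifter top [[0.47185942 0.08444608 0.15      ]]
lid [[ 0.56935688 -0.17188866  0.086     ]]
bar ends [[ 0.56506348 -0.10878441  0.134     ]
 [ 0.56785744 -0.2214045   0.134     ]]
((242.0057373046875, 179.37420654296875), (62.81126022338867, 63.50505828857422), 64.75409698486328) [[0.54177382 0.31713646 0.012     ]]
[0.19443914 0.19660305 0.        ]
```

View pics/c1.png

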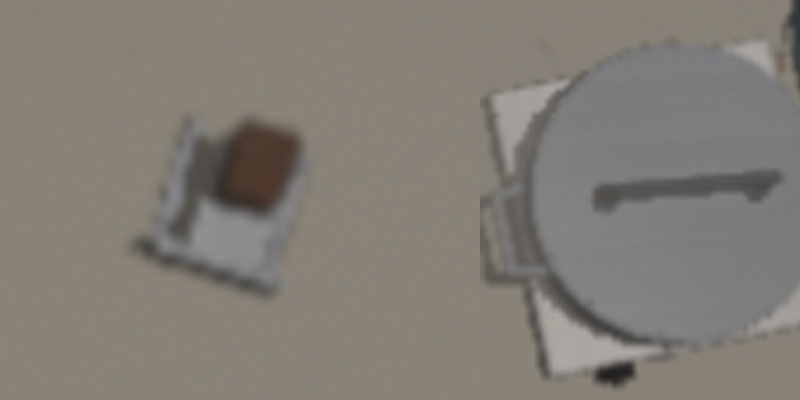

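The crop shows brown wood on a grey steel frame (lifter yaw ≈ −16°, prongs up in the image) and a lid with a loop bar. Next I go above the lifter.

step_arm --plan '[{"dx": 0.2,"dy": 0.5,"dz": 0.4},{"dx": 0.35,"dy": 0.85,"dz": 0.4,"wz": -0.35},{"dx": 0.35,"dy": 0.85,"dz": 0.4,"wz": -0.35},{"dx": 0.35,"dy": 0.85,"dz": 0.4,"wz": -0.35},{"dx": 0.35,"dy": 0.85,"dz": 0.4,"wz": -0.35},{"dx": 0.35,"dy": 0.85,"dz": 0.4,"wz": -0.35},{"dx": 0.35,"dy": 0.85,"wz": -0.35},{"dx": 0.35,"dy": 0.85,"wz": -0.35},{"dx": 0.35,"dy": 0.85,"wz": -0.35},{"dx": 0.35,"dy": 0.85,"wz": -0.35},{"dx": 0.35,"dy": 0.85,"wz": -0.35},{"dx": 0.35,"dy": 0.85,"wz": -0.35},{"dx": 0.35,"dy": 0.85,"wz": -0.35},{"dx": 0.35,"dy": 0.85,"wz": -0.35},{"dx": 0.35,"dy": 0.85,"wz": -0.35},{"dx": 0.35,"dy": 0.85,"wz": -0.35},{"dx": 0.35,"dy": 0.85,"wz": -0.35},{"dx": 0.35,"dy": 0.85,"wz": -0.35},{"dx": 0.35,"dy": 0.85,"wz": -0.35},{"dx": 0.3,"dy": 0.7,"wz": -0.3}]'

```text
invalid input at $.plan[0]: expected keys dx, dy, dz, wx, wy, wz, hand
```

```bash
python3 - <<'E'
from h import *
i=r.camera_info("wrist"); w=r.snapshot("wrist"); s=r.state(); print(s["tool_pos"],s["tcp_rot"],s["q"])
print(i["fovy"],-np.array(i["R"]).T@np.array(i["t"]),np.array(i["R"])[2])
cv2.imwrite("pics/w1.png",w)
t=r.camera_info("top"); print(ray(t,[[366,145]],.0))
E
```

```text
[ 0.18867807 -0.59553797  0.20554996] [-1.79947444e+02 -2.89447081e-03  1.75771058e+01] [-7.78941178e+01  2.83064361e+01  7.71173217e+01 -2.20870154e-03
  7.46288345e+01 -5.47063839e+00]
60.943497539076155 [ 0.25974405 -0.57321011  0.37402899] [-0.27150932 -0.084382   -0.95872956]
[[ 0.65796943 -0.06343661  0.        ]]
```

View pics/w1.png

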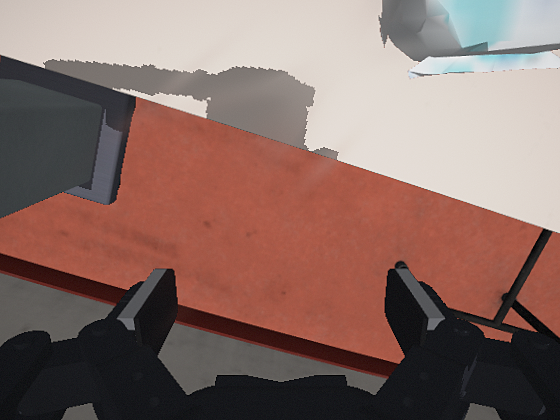

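The call was refused because every row needs all the keys. This picture shows only the start view, with nothing of use in it.

step_arm --plan '[{"dx": 0.2,"dy": 0.5,"dz": 0.4,"wx": 0,"wy": 0,"wz": 0,"hand": 85},{"dx": 0.3,"dy": 0.85,"dz": 0.4,"wx": 0,"wy": 0,"wz": -0.35,"hand": 85},{"dx": 0.3,"dy": 0.85,"dz": 0.4,"wx": 0,"wy": 0,"wz": -0.35,"hand": 85},{"dx": 0.3,"dy": 0.85,"dz": 0.4,"wx": 0,"wy": 0,"wz": -0.35,"hand": 85},{"dx": 0.3,"dy": 0.85,"dz": 0.4,"wx": 0,"wy": 0,"wz": -0.35,"hand": 85},{"dx": 0.3,"dy": 0.85,"dz": 0.4,"wx": 0,"wy": 0,"wz": -0.35,"hand": 85},{"dx": 0.3,"dy": 0.85,"dz": 0,"wx": 0,"wy": 0,"wz": -0.35,"hand": 85},{"dx": 0.3,"dy": 0.85,"dz": 0,"wx": 0,"wy": 0,"wz": -0.35,"hand": 85},{"dx": 0.3,"dy": 0.85,"dz": 0,"wx": 0,"wy": 0,"wz": -0.35,"hand": 85},{"dx": 0.3,"dy": 0.85,"dz": 0,"wx": 0,"wy": 0,"wz": -0.35,"hand": 85},{"dx": 0.3,"dy": 0.85,"dz": 0,"wx": 0,"wy": 0,"wz": -0.35,"hand": 85},{"dx": 0.3,"dy": 0.85,"dz": 0,"wx": 0,"wy": 0,"wz": -0.35,"hand": 85},{"dx": 0.3,"dy": 0.85,"dz": 0,"wx": 0,"wy": 0,"wz": -0.35,"hand": 85},{"dx": 0.3,"dy": 0.85,"dz": 0,"wx": 0,"wy": 0,"wz": -0.35,"hand": 85},{"dx": 0.3,"dy": 0.85,"dz": 0,"wx": 0,"wy": 0,"wz": -0.35,"hand": 85},{"dx": 0.3,"dy": 0.85,"dz": 0,"wx": 0,"wy": 0,"wz": -0.35,"hand": 85},{"dx": 0.3,"dy": 0.85,"dz": 0,"wx": 0,"wy": 0,"wz": -0.35,"hand": 85},{"dx": 0.3,"dy": 0.85,"dz": 0,"wx": 0,"wy": 0,"wz": -0.35,"hand": 85},{"dx": 0.3,"dy": 0.85,"dz": 0,"wx": 0,"wy": 0,"wz": -0.35,"hand": 85},{"dx": 0.3,"dy": 0.7,"dz": 0,"wx": 0,"wy": 0,"wz": -0.35,"hand": 85}]'

```text
clock: 2.15
tool_pos: [0.4248, 0.0661, 0.3019]
tcp_rot: [-180.0, 0.0, -15.7]
ft_force: [0.9, 0.0, 0.2]
width: 0.085
gripper_force: 0.0
```

step_arm --plan '[{"dx": 0,"dy": 0,"dz": 0,"wx": 0,"wy": 0,"wz": 0,"hand": 85},{"dx": 0,"dy": 0,"dz": 0,"wx": 0,"wy": 0,"wz": 0,"hand": 85},{"dx": 0,"dy": 0,"dz": 0,"wx": 0,"wy": 0,"wz": 0,"hand": 85}]'

```text
clock: 2.45
tool_pos: [0.4244, 0.0636, 0.3019]
tcp_rot: [180.0, 0.0, -15.7]
ft_force: [-0.3, -0.6, 0.3]
width: 0.0851
gripper_force: 0.0
```

```bash
python3 - <<'E'
from h import *
i=r.camera_info("wrist"); w=r.snapshot("wrist"); s=r.state(); print(s["tool_pos"],s["tcp_rot"],s["q"])
print(-np.array(i["R"]).T@np.array(i["t"]),np.array(i["R"])[2])
cv2.imwrite("pics/w2.png",w); np.savez("w2.npz",**{k:np.array(v) for k,v in i.items() if k in("fovy","cx","cy","dist","R","t")})
E
```

```text
[0.42442941 0.06346289 0.30197137] [ 1.79989505e+02  7.34467167e-03 -1.57105741e+01] [ 5.27929706e-01  6.64154035e+00  9.39946047e+01 -8.16239153e-03
  7.93738415e+01  1.06240009e+02]
[0.49616872 0.04448525 0.47041105] [-0.27454951  0.077883   -0.95841369]
```

View pics/w2.png

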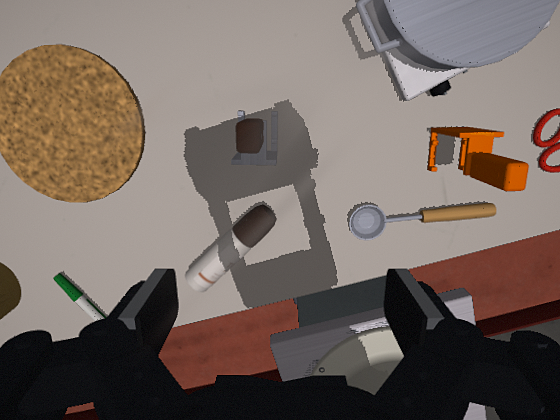

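The wrist view shows the lifter handle at (250,134), in the arm's shadow, with the trivet at left and the lid at top right. I overlay a model of the lifter to refine its pose.

```bash
cat >> h.py <<'E'
def W(p,yaw,pts):
    c,s=np.cos(np.radians(yaw)),np.sin(np.radians(yaw)); return np.array(pts,float)@np.array([[c,-s,0],[s,c,0],[0,0,1]]).T+p
E
python3 - <<'E'
from h import *
i=dict(np.load("w2.npz")); w=cv2.imread("pics/w2.png"); 
t=r.camera_info("top"); ti=cv2.imread("pics/top0.png")
print(ray(i,[[250,120]],.15), "trivet w", end=" ")
p=np.array([.4725,.0845,0]);yaw=-16
box=[[a,b,z] for a in(-.014,.014) for b in(-.011,.011) for z in(.08,.15)]
pl=[[-.036,b,0] for b in(-.025,.025)]+[[-.036,b,.08] for b in(-.025,.025)]
pr=[[.02,b,.006] for b in(-.025,-.017,.017,.025)]
out=[]
for im,ii,(x,y,n) in((w,i,(200,90,100)),(ti,t,(285,170,65))):
    f=400/n; c=cv2.convertScaleAbs(cv2.resize(im[y:y+n,x:x+n],(400,400),interpolation=cv2.INTER_CUBIC),alpha=1.8 if n==100 else 1)
    for pts,col in((box,(0,255,0)),(pl,(0,0,255)),(pr,(255,255,0))):
        for u,v in proj(ii,W(p,yaw,pts)): cv2.circle(c,(int((u-x+.5)*f),int((v-y+.5)*f)),3,col,-1)
    out.append(c)
cv2.imwrite("pics/o1.png",np.hstack(out))
hsv=cv2.cvtColor(w,cv2.COLOR_BGR2HSV); m=((hsv[...,1]>90)&(hsv[...,0]<25)).astype(np.uint8); m[:,160:]=0;m[:30]=0;m[210:]=0
m=cv2.morphologyEx(m,cv2.MORPH_CLOSE,np.ones((7,7)));c=max(cv2.findContours(m,0,1)[0],key=cv2.contourArea).reshape(-1,2); c=c[c[:,0]>3]
q=ray(i,c,.012)[:,:2]; print(cv2.minEnclosingCircle(q.astype(np.float32)))
A=np.c_[2*q,np.ones(len(q))]; s=np.linalg.lstsq(A,(q**2).sum(1),rcond=None)[0]; print(s[:2],np.sqrt(s[2]+s[0]**2+s[1]**2))
E
```

```text
[[0.48922809 0.07462486 0.15      ]] trivet w ((0.542002260684967, 0.316211998462677), 0.1011819988489151)
[0.5427309  0.31622013] 0.09919932655021449
```

View pics/o1.png

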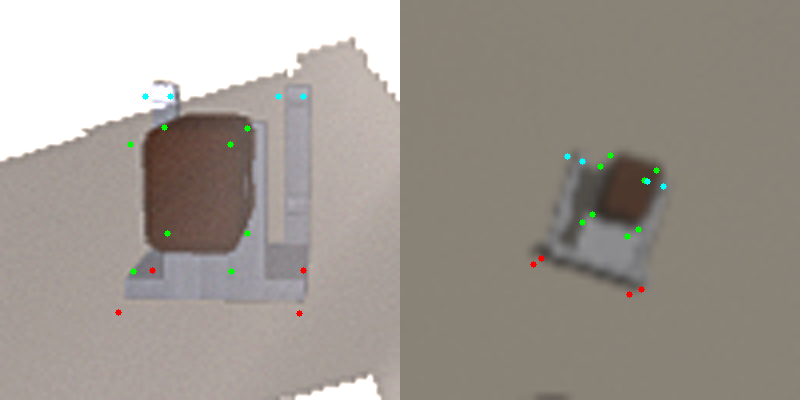

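```bash
python3 - <<'E'
from h import *
from scipy.optimize import least_squares
i=dict(np.load("w2.npz")); t=r.camera_info("top")
L=[([.02,-.017,.014],(286,87)),([.02,-.025,.014],(310,87)),([.02,.025,.014],(153,83)),([.02,.017,.014],(179,85)),([-.036,.025,.08],(125,300)),([-.036,-.025,.08],(307,301))]
P=np.array([a for a,_ in L]);U=np.array([(200+u/4-.5,90+v/4-.5) for _,(u,v) in L])
tc=np.array([[285+235/6.15,170+177/6.15]])-.5
f=lambda x:np.r_[(proj(i,W([x[0],x[1],0],x[2],P))-U).ravel()]
s=least_squares(f,[.47,.08,-16],x_scale=[.01,.01,1]);print(s.x,f(s.x).round(1)); print(proj(t,W([*s.x[:2],0],s.x[2],[[0,0,.15]])),tc)
E
```

```text
[  0.47520516   0.08106317 -16.71784554] [ 0.2 -0.1  0.6 -0.  -0.5  0.3 -0.5 -0.1  0.2 -0.3 -0.   0.3]
[[322.23201222 199.82764591]] [[322.71138211 198.2804878 ]]
```

step_arm --newtons 60 --plan '[{"dx": 0.4,"dy": 0.15,"dz": 0,"wx": 0,"wy": 0,"wz": -0.2,"hand": 85},{"dx": 0.465,"dy": 0.15,"dz": 0,"wx": 0,"wy": 0,"wz": 0,"hand": 85},{"dx": 0.4,"dy": 0.135,"dz": -0.3,"wx": 0,"wy": 0,"wz": 0,"hand": 85},{"dx": 0,"dy": 0,"dz": -0.7,"wx": 0,"wy": 0,"wz": 0,"hand": 85},{"dx": 0,"dy": 0,"dz": -0.8,"wx": 0,"wy": 0,"wz": 0,"hand": 85},{"dx": 0,"dy": 0,"dz": -0.8,"wx": 0,"wy": 0,"wz": 0,"hand": 85},{"dx": 0,"dy": 0,"dz": -0.8,"wx": 0,"wy": 0,"wz": 0,"hand": 85},{"dx": 0,"dy": 0,"dz": -0.8,"wx": 0,"wy": 0,"wz": 0,"hand": 85},{"dx": 0,"dy": 0,"dz": -0.5,"wx": 0,"wy": 0,"wz": 0,"hand": 85},{"dx": 0,"dy": 0,"dz": -0.3,"wx": 0,"wy": 0,"wz": 0,"hand": 85},{"dx": 0,"dy": 0,"dz": 0,"wx": 0,"wy": 0,"wz": 0,"hand": 85},{"dx": 0,"dy": 0,"dz": 0,"wx": 0,"wy": 0,"wz": 0,"hand": 85}]'

```text
clock: 3.7
tool_pos: [0.4755, 0.081, 0.1024]
tcp_rot: [-180.0, -0.0, -16.7]
ft_force: [-0.3, 0.4, -0.0]
width: 0.0852
gripper_force: 0.0
```

step_arm --newtons 60 --plan '[{"dx": 0,"dy": 0,"dz": 0,"wx": 0,"wy": 0,"wz": 0,"hand": 0},{"dx": 0,"dy": 0,"dz": 0,"wx": 0,"wy": 0,"wz": 0,"hand": 0},{"dx": 0,"dy": 0,"dz": 0,"wx": 0,"wy": 0,"wz": 0,"hand": 0},{"dx": 0,"dy": 0,"dz": 0,"wx": 0,"wy": 0,"wz": 0,"hand": 0},{"dx": 0,"dy": 0,"dz": 0,"wx": 0,"wy": 0,"wz": 0,"hand": 0},{"dx": 0,"dy": 0,"dz": 0,"wx": 0,"wy": 0,"wz": 0,"hand": 0},{"dx": 0,"dy": 0,"dz": 0,"wx": 0,"wy": 0,"wz": 0,"hand": 0},{"dx": 0,"dy": 0,"dz": 0,"wx": 0,"wy": 0,"wz": 0,"hand": 0}]'

```text
clock: 4.5
tool_pos: [0.4756, 0.0814, 0.1024]
tcp_rot: [180.0, -0.0, -16.7]
ft_force: [-0.9, -3.6, 6.8]
width: 0.0206
gripper_force: 59.0
```

step_arm --plan '[{"dx": 0,"dy": 0,"dz": 0.3,"wx": 0,"wy": 0,"wz": 0,"hand": 0},{"dx": 0,"dy": 0,"dz": 0.6,"wx": 0,"wy": 0,"wz": 0,"hand": 0},{"dx": 0,"dy": 0,"dz": 0.8,"wx": 0,"wy": 0,"wz": 0,"hand": 0},{"dx": 0,"dy": 0,"dz": 0.8,"wx": 0,"wy": 0,"wz": 0,"hand": 0},{"dx": 0,"dy": 0,"dz": 0.8,"wx": 0,"wy": 0,"wz": 0,"hand": 0},{"dx": 0,"dy": 0,"dz": 0.8,"wx": 0,"wy": 0,"wz": 0,"hand": 0},{"dx": 0,"dy": -0.3,"dz": 0.6,"wx": 0,"wy": 0,"wz": 0,"hand": 0},{"dx": 0,"dy": -0.5,"dz": 0.3,"wx": 0,"wy": 0,"wz": 0.4,"hand": 0},{"dx": 0,"dy": -0.7,"dz": 0,"wx": 0,"wy": 0,"wz": 0.5,"hand": 0},{"dx": 0,"dy": -0.8,"dz": 0,"wx": 0,"wy": 0,"wz": 0.5,"hand": 0},{"dx": 0,"dy": -0.8,"dz": 0,"wx": 0,"wy": 0,"wz": 0.5,"hand": 0},{"dx": -0.1,"dy": -0.8,"dz": 0,"wx": 0,"wy": 0,"wz": 0.5,"hand": 0},{"dx": 0,"dy": -0.8,"dz": 0,"wx": 0,"wy": 0,"wz": 0.5,"hand": 0},{"dx": 0,"dy": -0.7,"dz": 0,"wx": 0,"wy": 0,"wz": 0.5,"hand": 0},{"dx": 0,"dy": -0.5,"dz": 0,"wx": 0,"wy": 0,"wz": 0.3,"hand": 0},{"dx": 0,"dy": -0.3,"dz": 0,"wx": 0,"wy": 0,"wz": 0,"hand": 0},{"dx": 0,"dy": 0,"dz": 0,"wx": 0,"wy": 0,"wz": 0,"hand": 0},{"dx": 0,"dy": 0,"dz": 0,"wx": 0,"wy": 0,"wz": 0,"hand": 0},{"dx": 0,"dy": 0,"dz": 0,"wx": 0,"wy": 0,"wz": 0,"hand": 0}]'

```text
clock: 6.4
tool_pos: [0.4713, -0.1655, 0.302]
tcp_rot: [-180.0, 0.0, 1.8]
ft_force: [0.1, 0.8, -1.8]
width: 0.0211
gripper_force: 59.2
```

```bash
python3 - <<'E'
from h import *
i=r.camera_info("wrist"); w=r.snapshot("wrist"); s=r.state(); print(s["tool_pos"],s["tcp_rot"],s["ft_force"])
cv2.imwrite("pics/w3.png",w); np.savez("w3.npz",**{k:np.array(v) for k,v in i.items() if k in("fovy","cx","cy","dist","R","t")})
t=r.snapshot("top"); cv2.imwrite("pics/t3.png",t)
E
```

```text
[ 0.47136547 -0.16550625  0.30201279] [-1.79987047e+02  2.64891055e-03  1.86631234e+00] [-0.24591331  0.05443978 -1.56476807]
```

View pics/w3.png

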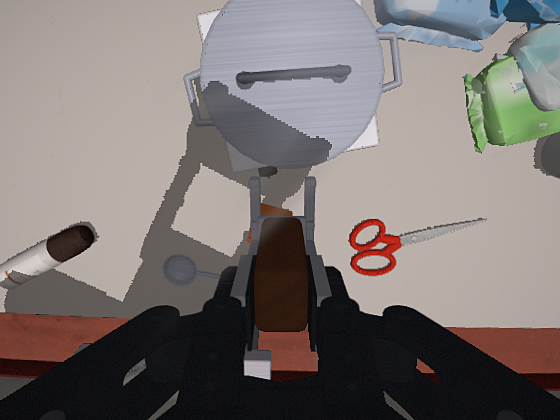

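The bar runs from (237,77) to (350,71), and the prong toes are at (255,178) and (310,178). Now I compute their positions.

```bash
python3 - <<'E'
from h import *
from scipy.optimize import least_squares
i=dict(np.load("w3.npz")); w=cv2.imread("pics/w3.png")
print("toes",ray(i,[[250,177],[260,177],[305,177],[315,177]],.2136))
print("bar", ray(i,[[238,77],[351,71]],.130))
# bar axis: darkest run per column between posts
g=cv2.cvtColor(w,cv2.COLOR_BGR2GRAY).astype(float)
pts=[]
for u in range(258,336,3):
    col=g[60:92,u]; d=np.clip(np.median(col)-15-col,0,None); pts.append((u,60+(d*np.arange(32)).sum()/d.sum()))
q=ray(i,pts,.130); k=np.polyfit(q[:,1],q[:,0],1); print("bar x=",k, "rms",(q[:,0]-np.polyval(k,q[:,1])).std(),"yaw",-np.degrees(np.arctan(k[0])))
# rim: edge points of lid circle, z=.086 ; right and left sides
e=[]
for v in range(20,150,4):
    pass
c=[(200,75),(203,52),(384,72),(381,50),(372,118),(356,141),(222,130),(330,158),(213,30),(366,16)]
q=ray(i,c,.086)[:,:2]
s=least_squares(lambda x:np.hypot(*(q-x).T)-.095,[.57,-.17]); print("lid",s.x,s.fun.round(4))
cv2.imwrite("pics/o2.png",cv2.resize(w[0:200,180:420],(720,600),interpolation=cv2.INTER_CUBIC))
E
```

```text
toes [[ 0.49257384 -0.14163508  0.2136    ]
 [ 0.4928152  -0.14895901  0.2136    ]
 [ 0.49392064 -0.18189195  0.2136    ]
 [ 0.49417088 -0.18921376  0.2136    ]]
bar [[ 0.56690404 -0.12298061  0.13      ]
 [ 0.57553594 -0.22455719  0.13      ]]
bar x= [-0.09118804  0.55540618] rms 0.0003209276613324057 yaw 5.210280087867804
lid [ 0.57161706 -0.17327874] [-0.0007 -0.0019 -0.0016 -0.0025 -0.0016 -0.0008 -0.0037 -0.0022 -0.0044
 -0.0031]
```

View pics/o2.png

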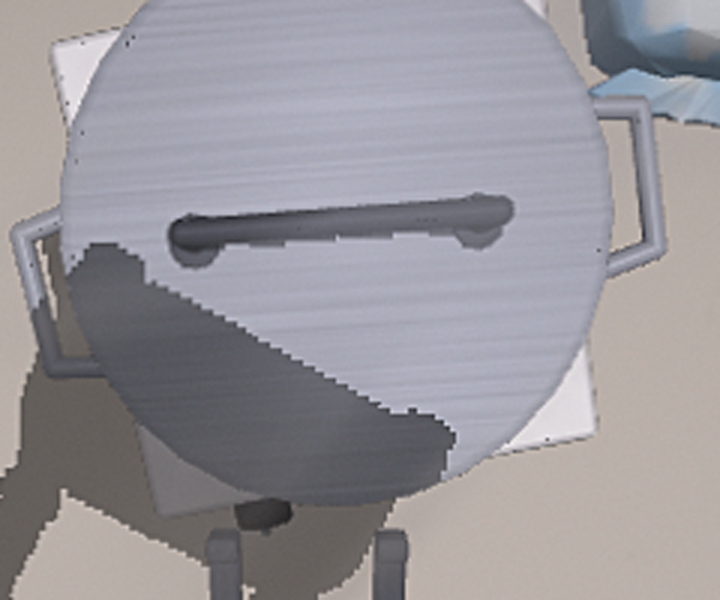

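The bar is cleanly visible. Lid centre is about (0.5713, −0.1737), yaw 5.2°, and the toes agree with the TCP pose. I align, lower and slide in.

step_arm --plan '[{"dx": 0,"dy": -0.2,"dz": 0,"wx": 0,"wy": 0,"wz": 0.3,"hand": 0},{"dx": 0,"dy": -0.23,"dz": -0.2,"wx": 0,"wy": 0,"wz": 0.37,"hand": 0},{"dx": 0,"dy": 0,"dz": -0.5,"wx": 0,"wy": 0,"wz": 0,"hand": 0},{"dx": 0,"dy": 0,"dz": -0.5,"wx": 0,"wy": 0,"wz": 0,"hand": 0},{"dx": 0,"dy": 0,"dz": -0.5,"wx": 0,"wy": 0,"wz": 0,"hand": 0},{"dx": 0,"dy": 0,"dz": -0.5,"wx": 0,"wy": 0,"wz": 0,"hand": 0},{"dx": 0,"dy": 0,"dz": -0.34,"wx": 0,"wy": 0,"wz": 0,"hand": 0},{"dx": 0,"dy": 0,"dz": 0,"wx": 0,"wy": 0,"wz": 0,"hand": 0},{"dx": 0,"dy": 0,"dz": 0,"wx": 0,"wy": 0,"wz": 0,"hand": 0},{"dx": 0,"dy": 0,"dz": 0,"wx": 0,"wy": 0,"wz": 0,"hand": 0}]'

```text
clock: 7.5
tool_pos: [0.4719, -0.1837, 0.2013]
tcp_rot: [180.0, -0.1, 5.2]
ft_force: [0.1, 0.1, -1.3]
width: 0.0211
gripper_force: 59.2
```

step_arm --plan '[{"dx": 0.2,"dy": 0.02,"dz": 0,"wx": 0,"wy": 0,"wz": 0,"hand": 0},{"dx": 0.3,"dy": 0.03,"dz": 0,"wx": 0,"wy": 0,"wz": 0,"hand": 0},{"dx": 0.3,"dy": 0.03,"dz": 0,"wx": 0,"wy": 0,"wz": 0,"hand": 0},{"dx": 0.3,"dy": 0.03,"dz": 0,"wx": 0,"wy": 0,"wz": 0,"hand": 0},{"dx": 0.3,"dy": 0.03,"dz": 0,"wx": 0,"wy": 0,"wz": 0,"hand": 0},{"dx": 0.3,"dy": 0.03,"dz": 0,"wx": 0,"wy": 0,"wz": 0,"hand": 0},{"dx": 0.3,"dy": 0.03,"dz": 0,"wx": 0,"wy": 0,"wz": 0,"hand": 0},{"dx": 0.3,"dy": 0.03,"dz": 0,"wx": 0,"wy": 0,"wz": 0,"hand": 0},{"dx": 0.18,"dy": 0,"dz": 0,"wx": 0,"wy": 0,"wz": 0,"hand": 0},{"dx": 0,"dy": 0,"dz": 0,"wx": 0,"wy": 0,"wz": 0,"hand": 0},{"dx": 0,"dy": 0,"dz": 0,"wx": 0,"wy": 0,"wz": 0,"hand": 0},{"dx": 0,"dy": 0,"dz": 0,"wx": 0,"wy": 0,"wz": 0,"hand": 0}]'

```text
clock: 8.7
tool_pos: [0.5701, -0.1744, 0.2004]
tcp_rot: [-180.0, 0.0, 5.2]
ft_force: [-0.1, 0.8, -1.2]
width: 0.0205
gripper_force: 59.2
```

```bash
python3 - <<'E'
from h import *
s=r.state(); print(s["tool_pos"],s["tcp_rot"],s["ft_force"])
a=r.snapshot("scene"); w=r.snapshot("wrist")
cv2.imwrite("pics/a4.png",np.hstack([cv2.resize(a[100:225,225:350],(400,400),interpolation=cv2.INTER_CUBIC),cv2.resize(w[100:340,160:400],(400,400))]))
E
```

```text
[ 0.57006924 -0.17443897  0.20035692] [-1.79990127e+02  2.21649696e-02  5.16652332e+00] [-0.12052116  0.76738271 -1.20880991]
```

View pics/a4.png

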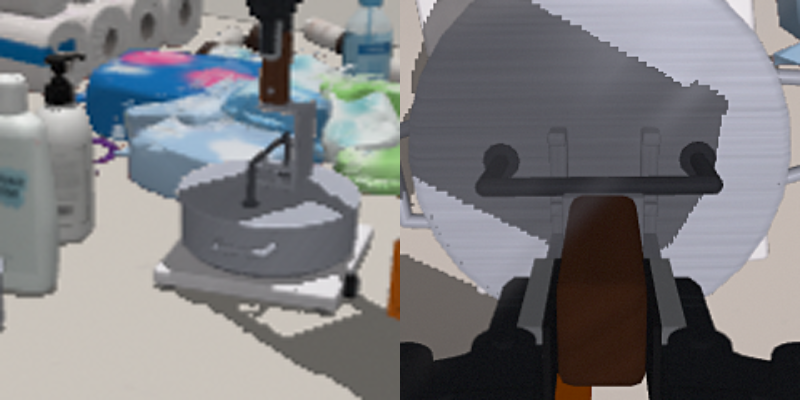

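The prongs pass centrally under the bar, and the toes are beyond it. Now I lift gently.

step_arm --plan '[{"dx": 0,"dy": 0,"dz": 0.2,"wx": 0,"wy": 0,"wz": 0,"hand": 0},{"dx": 0,"dy": 0,"dz": 0.2,"wx": 0,"wy": 0,"wz": 0,"hand": 0},{"dx": 0,"dy": 0,"dz": 0.1,"wx": 0,"wy": 0,"wz": 0,"hand": 0},{"dx": 0,"dy": 0,"dz": 0.05,"wx": 0,"wy": 0,"wz": 0,"hand": 0},{"dx": 0,"dy": 0,"dz": 0.05,"wx": 0,"wy": 0,"wz": 0,"hand": 0},{"dx": 0,"dy": 0,"dz": 0.05,"wx": 0,"wy": 0,"wz": 0,"hand": 0},{"dx": 0,"dy": 0,"dz": 0.05,"wx": 0,"wy": 0,"wz": 0,"hand": 0},{"dx": 0,"dy": 0,"dz": 0.05,"wx": 0,"wy": 0,"wz": 0,"hand": 0},{"dx": 0,"dy": 0,"dz": 0.05,"wx": 0,"wy": 0,"wz": 0,"hand": 0},{"dx": 0,"dy": 0,"dz": 0.05,"wx": 0,"wy": 0,"wz": 0,"hand": 0},{"dx": 0,"dy": 0,"dz": 0,"wx": 0,"wy": 0,"wz": 0,"hand": 0},{"dx": 0,"dy": 0,"dz": 0,"wx": 0,"wy": 0,"wz": 0,"hand": 0}]'

```text
clock: 10.0
tool_pos: [0.5705, -0.1744, 0.2344]
tcp_rot: [180.0, -0.0, 5.2]
ft_force: [-0.0, -0.1, -5.6]
width: 0.0211
gripper_force: 58.9
```

step_arm --plan '[{"dx": 0,"dy": 0,"dz": 0.05,"wx": 0,"wy": 0,"wz": 0,"hand": 0},{"dx": 0,"dy": 0,"dz": 0.1,"wx": 0,"wy": 0,"wz": 0,"hand": 0},{"dx": 0,"dy": 0,"dz": 0.15,"wx": 0,"wy": 0,"wz": 0,"hand": 0},{"dx": 0,"dy": 0,"dz": 0.2,"wx": 0,"wy": 0,"wz": 0,"hand": 0},{"dx": 0,"dy": 0,"dz": 0.2,"wx": 0,"wy": 0,"wz": 0,"hand": 0},{"dx": 0,"dy": 0,"dz": 0.2,"wx": 0,"wy": 0,"wz": 0,"hand": 0},{"dx": 0,"dy": 0,"dz": 0.2,"wx": 0,"wy": 0,"wz": 0,"hand": 0},{"dx": 0,"dy": 0,"dz": 0.2,"wx": 0,"wy": 0,"wz": 0,"hand": 0},{"dx": 0,"dy": 0,"dz": 0.2,"wx": 0,"wy": 0,"wz": 0,"hand": 0},{"dx": 0,"dy": 0,"dz": 0.15,"wx": 0,"wy": 0,"wz": 0,"hand": 0},{"dx": 0,"dy": 0,"dz": 0.1,"wx": 0,"wy": 0,"wz": 0,"hand": 0},{"dx": 0,"dy": 0,"dz": 0.05,"wx": 0,"wy": 0,"wz": 0,"hand": 0},{"dx": 0,"dy": 0,"dz": 0,"wx": 0,"wy": 0,"wz": 0,"hand": 0},{"dx": 0,"dy": 0,"dz": 0,"wx": 0,"wy": 0,"wz": 0,"hand": 0},{"dx": 0,"dy": 0,"dz": 0,"wx": 0,"wy": 0,"wz": 0,"hand": 0},{"dx": 0,"dy": 0,"dz": 0,"wx": 0,"wy": 0,"wz": 0,"hand": 0},{"dx": 0,"dy": 0,"dz": 0,"wx": 0,"wy": 0,"wz": 0,"hand": 0}]'

```text
clock: 11.7
tool_pos: [0.5705, -0.1744, 0.3063]
tcp_rot: [-180.0, 0.0, 5.2]
ft_force: [-0.4, 0.1, -4.9]
width: 0.0208
gripper_force: 58.9
```

```bash
python3 - <<'E'
from h import *
s=r.state(); print(s["tool_pos"],s["tcp_rot"],s["ft_force"],s["torque"])
a=r.snapshot("scene"); w=r.snapshot("wrist")
cv2.imwrite("pics/a5.png",np.hstack([cv2.resize(a[80:205,225:350],(400,400),interpolation=cv2.INTER_CUBIC),cv2.resize(w[60:340,140:420],(400,400))]))
E
```

```text
[ 0.57050313 -0.17439691  0.30625539] [-1.79994187e+02  1.07143780e-02  5.17799999e+00] [-0.40502966  0.07294143 -4.90458207] [-0.02928834  0.00148412  0.00654356]
```

View pics/a5.png

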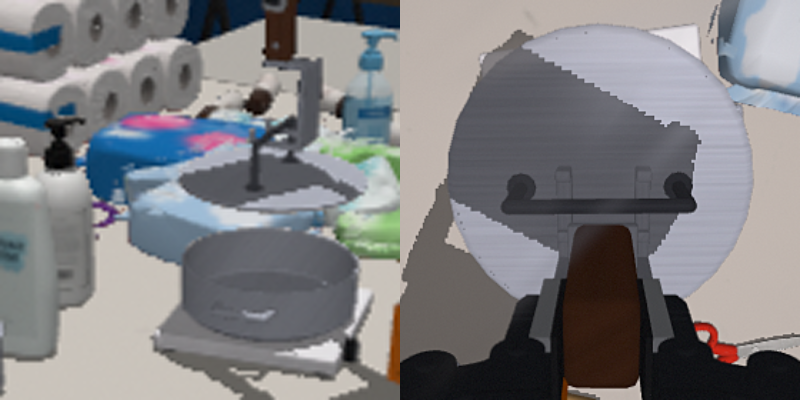

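The lid hangs level, clear of the pan. I carry it to the trivet.

step_arm --plan '[{"dx": 0,"dy": 0.05,"dz": 0,"wx": 0,"wy": 0,"wz": 0,"hand": 0},{"dx": 0,"dy": 0.1,"dz": 0,"wx": 0,"wy": 0,"wz": 0,"hand": 0},{"dx": 0,"dy": 0.2,"dz": 0,"wx": 0,"wy": 0,"wz": 0,"hand": 0},{"dx": -0.02,"dy": 0.3,"dz": 0,"wx": 0,"wy": 0,"wz": 0,"hand": 0},{"dx": -0.02,"dy": 0.4,"dz": 0,"wx": 0,"wy": 0,"wz": 0,"hand": 0},{"dx": -0.03,"dy": 0.5,"dz": 0,"wx": 0,"wy": 0,"wz": 0,"hand": 0},{"dx": -0.03,"dy": 0.5,"dz": 0,"wx": 0,"wy": 0,"wz": 0,"hand": 0},{"dx": -0.03,"dy": 0.5,"dz": 0,"wx": 0,"wy": 0,"wz": 0,"hand": 0},{"dx": -0.03,"dy": 0.5,"dz": 0,"wx": 0,"wy": 0,"wz": 0,"hand": 0},{"dx": -0.03,"dy": 0.5,"dz": 0,"wx": 0,"wy": 0,"wz": 0,"hand": 0},{"dx": -0.03,"dy": 0.5,"dz": 0,"wx": 0,"wy": 0,"wz": 0,"hand": 0},{"dx": -0.03,"dy": 0.5,"dz": 0,"wx": 0,"wy": 0,"wz": 0,"hand": 0},{"dx": -0.03,"dy": 0.5,"dz": 0,"wx": 0,"wy": 0,"wz": 0,"hand": 0},{"dx": -0.03,"dy": 0.5,"dz": 0,"wx": 0,"wy": 0,"wz": 0,"hand": 0},{"dx": -0.03,"dy": 0.5,"dz": 0,"wx": 0,"wy": 0,"wz": 0,"hand": 0},{"dx": -0.03,"dy": 0.5,"dz": 0,"wx": 0,"wy": 0,"wz": 0,"hand": 0},{"dx": -0.03,"dy": 0.5,"dz": 0,"wx": 0,"wy": 0,"wz": 0,"hand": 0},{"dx": -0.03,"dy": 0.5,"dz": 0,"wx": 0,"wy": 0,"wz": 0,"hand": 0},{"dx": -0.03,"dy": 0.5,"dz": 0,"wx": 0,"wy": 0,"wz": 0,"hand": 0},{"dx": -0.03,"dy": 0.5,"dz": 0,"wx": 0,"wy": 0,"wz": 0,"hand": 0}]'

```text
clock: 13.8
tool_pos: [0.5501, 0.1695, 0.3065]
tcp_rot: [-180.0, -0.0, 5.2]
ft_force: [-0.2, 0.0, -5.5]
width: 0.021
gripper_force: 58.9
```

step_arm --plan '[{"dx": -0.03,"dy": 0.5,"dz": 0,"wx": 0,"wy": 0,"wz": 0,"hand": 0},{"dx": -0.03,"dy": 0.5,"dz": 0,"wx": 0,"wy": 0,"wz": 0,"hand": 0},{"dx": -0.03,"dy": 0.5,"dz": 0,"wx": 0,"wy": 0,"wz": 0,"hand": 0},{"dx": -0.03,"dy": 0.5,"dz": 0,"wx": 0,"wy": 0,"wz": 0,"hand": 0},{"dx": -0.03,"dy": 0.5,"dz": 0,"wx": 0,"wy": 0,"wz": 0,"hand": 0},{"dx": -0.02,"dy": 0.4,"dz": 0,"wx": 0,"wy": 0,"wz": 0,"hand": 0},{"dx": -0.02,"dy": 0.3,"dz": 0,"wx": 0,"wy": 0,"wz": 0,"hand": 0},{"dx": -0.02,"dy": 0.2,"dz": 0,"wx": 0,"wy": 0,"wz": 0,"hand": 0},{"dx": 0,"dy": 0.16,"dz": 0,"wx": 0,"wy": 0,"wz": 0,"hand": 0},{"dx": 0,"dy": 0.1,"dz": 0,"wx": 0,"wy": 0,"wz": 0,"hand": 0},{"dx": 0,"dy": 0.05,"dz": 0,"wx": 0,"wy": 0,"wz": 0,"hand": 0},{"dx": 0,"dy": 0,"dz": 0,"wx": 0,"wy": 0,"wz": 0,"hand": 0},{"dx": 0,"dy": 0,"dz": 0,"wx": 0,"wy": 0,"wz": 0,"hand": 0},{"dx": 0,"dy": 0,"dz": 0,"wx": 0,"wy": 0,"wz": 0,"hand": 0},{"dx": 0,"dy": 0,"dz": 0,"wx": 0,"wy": 0,"wz": 0,"hand": 0}]'

```text
clock: 15.3
tool_pos: [0.5426, 0.3157, 0.3064]
tcp_rot: [180.0, -0.0, 5.2]
ft_force: [0.9, 0.2, -4.3]
width: 0.021
gripper_force: 59.0
```

```bash
python3 - <<'E'
from h import *
i=r.camera_info("wrist"); w=r.snapshot("wrist"); s=r.state(); print(s["tool_pos"],s["tcp_rot"],s["ft_force"])
cv2.imwrite("pics/w6.png",w)
# bar: very dark pixels above the handle
g=w.max(2); m=(g<75).astype(np.uint8); m[260:]=0
n,l,st,c=cv2.connectedComponentsWithStats(m)
for k in range(1,n):
    if st[k,4]>150: print(st[k],c[k], ray(i,[[st[k,0],c[k,1]],[st[k,0]+st[k,2],c[k,1]]],s["tool_pos"][2]-.1024+.010).round(4).tolist())
E
```

```text
[0.542618  0.3157928 0.3064233] [-1.79998515e+02 -4.38191051e-03  5.16493170e+00] [ 0.81003395 -0.10247269 -5.68795179]
[   0    0  108   99 6415] [50.38815277 41.40015588] [[0.6423, 0.5212, 0.214], [0.6472, 0.4441, 0.214]]
[417   0  40  33 683] [432.09809663  15.28696925] [[0.6819, 0.2374, 0.214], [0.685, 0.2104, 0.214]]
[543   0  17  33 465] [551.92473118  15.17849462] [[0.6923, 0.1507, 0.214], [0.6938, 0.1386, 0.214]]
[ 211  180  137   30 2079] [279.3953824  199.88311688] [[0.5414, 0.3692, 0.214], [0.5508, 0.2657, 0.214]]
[ 241  216   81   44 2038] [281.97055937 240.26938175] [[0.5107, 0.3446, 0.214], [0.5165, 0.2813, 0.214]]
```

The bar sits centred over the trivet to within 3 mm, so I lower it.

step_arm --plan '[{"dx": 0,"dy": 0,"dz": -0.05,"wx": 0,"wy": 0,"wz": 0,"hand": 0},{"dx": 0,"dy": 0,"dz": -0.15,"wx": 0,"wy": 0,"wz": 0,"hand": 0},{"dx": 0,"dy": 0,"dz": -0.25,"wx": 0,"wy": 0,"wz": 0,"hand": 0},{"dx": 0,"dy": 0,"dz": -0.3,"wx": 0,"wy": 0,"wz": 0,"hand": 0},{"dx": 0,"dy": 0,"dz": -0.3,"wx": 0,"wy": 0,"wz": 0,"hand": 0},{"dx": 0,"dy": 0,"dz": -0.3,"wx": 0,"wy": 0,"wz": 0,"hand": 0},{"dx": 0,"dy": 0,"dz": -0.3,"wx": 0,"wy": 0,"wz": 0,"hand": 0},{"dx": 0,"dy": 0,"dz": -0.3,"wx": 0,"wy": 0,"wz": 0,"hand": 0},{"dx": 0,"dy": 0,"dz": -0.3,"wx": 0,"wy": 0,"wz": 0,"hand": 0},{"dx": 0,"dy": 0,"dz": -0.3,"wx": 0,"wy": 0,"wz": 0,"hand": 0},{"dx": 0,"dy": 0,"dz": -0.3,"wx": 0,"wy": 0,"wz": 0,"hand": 0},{"dx": 0,"dy": 0,"dz": -0.2,"wx": 0,"wy": 0,"wz": 0,"hand": 0},{"dx": 0,"dy": 0,"dz": -0.15,"wx": 0,"wy": 0,"wz": 0,"hand": 0},{"dx": 0,"dy": 0,"dz": -0.1,"wx": 0,"wy": 0,"wz": 0,"hand": 0},{"dx": 0,"dy": 0,"dz": -0.05,"wx": 0,"wy": 0,"wz": 0,"hand": 0},{"dx": 0,"dy": 0,"dz": -0.05,"wx": 0,"wy": 0,"wz": 0,"hand": 0},{"dx": 0,"dy": 0,"dz": -0.05,"wx": 0,"wy": 0,"wz": 0,"hand": 0}]'

```text
clock: 17.05
tool_pos: [0.5428, 0.3161, 0.1686]
tcp_rot: [-180.0, -0.0, 5.2]
ft_force: [0.8, 0.9, -5.1]
width: 0.0207
gripper_force: 58.9
```

step_arm --plan '[{"dx": 0,"dy": 0,"dz": -0.05,"wx": 0,"wy": 0,"wz": 0,"hand": 0},{"dx": 0,"dy": 0,"dz": -0.05,"wx": 0,"wy": 0,"wz": 0,"hand": 0},{"dx": 0,"dy": 0,"dz": -0.05,"wx": 0,"wy": 0,"wz": 0,"hand": 0},{"dx": 0,"dy": 0,"dz": -0.05,"wx": 0,"wy": 0,"wz": 0,"hand": 0},{"dx": 0,"dy": 0,"dz": -0.05,"wx": 0,"wy": 0,"wz": 0,"hand": 0},{"dx": 0,"dy": 0,"dz": -0.05,"wx": 0,"wy": 0,"wz": 0,"hand": 0},{"dx": 0,"dy": 0,"dz": 0,"wx": 0,"wy": 0,"wz": 0,"hand": 0},{"dx": 0,"dy": 0,"dz": 0,"wx": 0,"wy": 0,"wz": 0,"hand": 0},{"dx": 0,"dy": 0,"dz": 0,"wx": 0,"wy": 0,"wz": 0,"hand": 0},{"dx": 0,"dy": 0,"dz": 0,"wx": 0,"wy": 0,"wz": 0,"hand": 0}]'

```text
clock: 18.05
tool_pos: [0.5426, 0.316, 0.1565]
tcp_rot: [-180.0, -0.0, 5.2]
ft_force: [0.2, 0.2, -0.8]
width: 0.0209
gripper_force: 59.5
```

The lid is down and the load is gone. I unhook: down 16 mm, back, up.

step_arm --plan '[{"dx": 0,"dy": 0,"dz": -0.1,"wx": 0,"wy": 0,"wz": 0,"hand": 0},{"dx": 0,"dy": 0,"dz": -0.15,"wx": 0,"wy": 0,"wz": 0,"hand": 0},{"dx": 0,"dy": 0,"dz": -0.15,"wx": 0,"wy": 0,"wz": 0,"hand": 0},{"dx": 0,"dy": 0,"dz": 0,"wx": 0,"wy": 0,"wz": 0,"hand": 0},{"dx": 0,"dy": 0,"dz": 0,"wx": 0,"wy": 0,"wz": 0,"hand": 0},{"dx": -0.2,"dy": -0.02,"dz": 0,"wx": 0,"wy": 0,"wz": 0,"hand": 0},{"dx": -0.3,"dy": -0.03,"dz": 0,"wx": 0,"wy": 0,"wz": 0,"hand": 0},{"dx": -0.3,"dy": -0.03,"dz": 0,"wx": 0,"wy": 0,"wz": 0,"hand": 0},{"dx": -0.3,"dy": -0.03,"dz": 0,"wx": 0,"wy": 0,"wz": 0,"hand": 0},{"dx": -0.3,"dy": -0.02,"dz": 0,"wx": 0,"wy": 0,"wz": 0,"hand": 0},{"dx": -0.2,"dy": -0.02,"dz": 0,"wx": 0,"wy": 0,"wz": 0,"hand": 0},{"dx": 0,"dy": 0,"dz": 0,"wx": 0,"wy": 0,"wz": 0,"hand": 0},{"dx": 0,"dy": 0,"dz": 0,"wx": 0,"wy": 0,"wz": 0,"hand": 0},{"dx": 0,"dy": 0,"dz": 0,"wx": 0,"wy": 0,"wz": 0,"hand": 0}]'

```text
clock: 19.45
tool_pos: [0.4791, 0.3101, 0.1404]
tcp_rot: [-180.0, -0.0, 5.2]
ft_force: [-0.2, -0.4, -0.7]
width: 0.0205
gripper_force: 59.5
```

```bash
python3 - <<'E'
from h import *
i=r.camera_info("wrist"); w=r.snapshot("wrist"); s=r.state(); print(s["tool_pos"],s["ft_force"])
cv2.imwrite("pics/w7.png",w)
g=w.max(2); m=(g<75).astype(np.uint8); m[330:]=0
n,l,st,c=cv2.connectedComponentsWithStats(m)
for k in range(1,n):
    if st[k,4]>150: print(st[k],c[k], ray(i,[[st[k,0],c[k,1]],[st[k,0]+st[k,2],c[k,1]]],.07).round(4).tolist())
# expected pixel of toes and bar
print(proj(i,W([*s["tool_pos"][:2],s["tool_pos"][2]-.1024],5.2,[[.02,.021,.014],[.02,-.021,.014]])))
E
```

```text
[0.47907087 0.31004148 0.14034244] [ 0.02942428  0.42507487 -1.36535352]
[ 200  108  157   21 1371] [278.78191101 119.06856309] [[0.5383, 0.369, 0.07], [0.5477, 0.2668, 0.07]]
[  116   216   381   114 14477] [289.58983215 295.79477792] [[0.4017, 0.4298, 0.07], [0.4279, 0.1389, 0.07]]
[   0  244   85   86 2550] [ 57.62078431 282.0427451 ] [[0.4038, 0.5209, 0.07], [0.411, 0.4532, 0.07]]
[  0 273  47  57 932] [ 17.16738197 314.99463519] [[0.3739, 0.5255, 0.07], [0.3784, 0.4863, 0.07]]
[[252.86167173 179.8564576 ]
 [310.05617983 179.89301234]]
```

The bar is at (0.543, 0.318) and the toes are clear of it. I raise, go back to the free spot and set the lifter down.

step_arm --plan '[{"dx": 0,"dy": 0,"dz": 0.3,"wx": 0,"wy": 0,"wz": 0,"hand": 0},{"dx": 0,"dy": 0,"dz": 0.6,"wx": 0,"wy": 0,"wz": 0,"hand": 0},{"dx": 0,"dy": 0,"dz": 0.7,"wx": 0,"wy": 0,"wz": 0,"hand": 0},{"dx": 0,"dy": 0,"dz": 0.6,"wx": 0,"wy": 0,"wz": 0,"hand": 0},{"dx": 0,"dy": -0.25,"dz": 0.3,"wx": 0,"wy": 0,"wz": 0,"hand": 0},{"dx": 0,"dy": -0.5,"dz": 0,"wx": 0,"wy": 0,"wz": 0,"hand": 0},{"dx": 0,"dy": -0.7,"dz": 0,"wx": 0,"wy": 0,"wz": 0,"hand": 0},{"dx": 0,"dy": -0.7,"dz": 0,"wx": 0,"wy": 0,"wz": 0,"hand": 0},{"dx": 0,"dy": -0.7,"dz": 0,"wx": 0,"wy": 0,"wz": 0,"hand": 0},{"dx": 0,"dy": -0.7,"dz": 0,"wx": 0,"wy": 0,"wz": 0,"hand": 0},{"dx": 0,"dy": -0.7,"dz": 0,"wx": 0,"wy": 0,"wz": 0,"hand": 0},{"dx": 0,"dy": -0.7,"dz": 0,"wx": 0,"wy": 0,"wz": 0,"hand": 0},{"dx": 0,"dy": -0.5,"dz": 0,"wx": 0,"wy": 0,"wz": 0,"hand": 0},{"dx": 0,"dy": -0.3,"dz": 0,"wx": 0,"wy": 0,"wz": 0,"hand": 0},{"dx": 0,"dy": 0,"dz": -0.3,"wx": 0,"wy": 0,"wz": 0,"hand": 0},{"dx": 0,"dy": 0,"dz": -0.6,"wx": 0,"wy": 0,"wz": 0,"hand": 0},{"dx": 0,"dy": 0,"dz": -0.6,"wx": 0,"wy": 0,"wz": 0,"hand": 0},{"dx": 0,"dy": 0,"dz": -0.6,"wx": 0,"wy": 0,"wz": 0,"hand": 0},{"dx": 0,"dy": 0,"dz": -0.5,"wx": 0,"wy": 0,"wz": 0,"hand": 0},{"dx": 0,"dy": 0,"dz": -0.3,"wx": 0,"wy": 0,"wz": 0,"hand": 0}]'

```text
clock: 21.5
tool_pos: [0.4778, 0.0799, 0.1229]
tcp_rot: [-180.0, 0.1, 5.2]
ft_force: [-0.0, 0.3, -1.3]
width: 0.0208
gripper_force: 59.5
```

step_arm --plan '[{"dx": 0,"dy": 0,"dz": -0.2,"wx": 0,"wy": 0,"wz": 0,"hand": 0},{"dx": 0,"dy": 0,"dz": -0.1,"wx": 0,"wy": 0,"wz": 0,"hand": 0},{"dx": 0,"dy": 0,"dz": 0,"wx": 0,"wy": 0,"wz": 0,"hand": 0},{"dx": 0,"dy": 0,"dz": 0,"wx": 0,"wy": 0,"wz": 0,"hand": 0},{"dx": 0,"dy": 0,"dz": 0,"wx": 0,"wy": 0,"wz": 0,"hand": 0}]'

```text
clock: 22.0
tool_pos: [0.4789, 0.08, 0.1129]
tcp_rot: [180.0, -0.1, 5.2]
ft_force: [-0.4, 0.0, -1.8]
width: 0.0207
gripper_force: 59.5
```

step_arm --plan '[{"dx": 0,"dy": 0,"dz": -0.1,"wx": 0,"wy": 0,"wz": 0,"hand": 0},{"dx": 0,"dy": 0,"dz": -0.08,"wx": 0,"wy": 0,"wz": 0,"hand": 0},{"dx": 0,"dy": 0,"dz": -0.05,"wx": 0,"wy": 0,"wz": 0,"hand": 0},{"dx": 0,"dy": 0,"dz": -0.04,"wx": 0,"wy": 0,"wz": 0,"hand": 0},{"dx": 0,"dy": 0,"dz": 0,"wx": 0,"wy": 0,"wz": 0,"hand": 0},{"dx": 0,"dy": 0,"dz": 0,"wx": 0,"wy": 0,"wz": 0,"hand": 0},{"dx": 0,"dy": 0,"dz": 0,"wx": 0,"wy": 0,"wz": 0,"hand": 0}]'

```text
clock: 22.7
tool_pos: [0.479, 0.0799, 0.1022]
tcp_rot: [180.0, -0.1, 5.2]
ft_force: [-1.8, -1.9, 15.8]
width: 0.0207
gripper_force: 61.8
```

It is on the table, so I release and retreat straight up.

step_arm --plan '[{"dx": 0,"dy": 0,"dz": 0,"wx": 0,"wy": 0,"wz": 0,"hand": 30},{"dx": 0,"dy": 0,"dz": 0,"wx": 0,"wy": 0,"wz": 0,"hand": 40},{"dx": 0,"dy": 0,"dz": 0,"wx": 0,"wy": 0,"wz": 0,"hand": 60},{"dx": 0,"dy": 0,"dz": 0,"wx": 0,"wy": 0,"wz": 0,"hand": 80},{"dx": 0,"dy": 0,"dz": 0,"wx": 0,"wy": 0,"wz": 0,"hand": 80},{"dx": 0,"dy": 0,"dz": 0,"wx": 0,"wy": 0,"wz": 0,"hand": 80},{"dx": 0,"dy": 0,"dz": 0.3,"wx": 0,"wy": 0,"wz": 0,"hand": 80},{"dx": 0,"dy": 0,"dz": 0.6,"wx": 0,"wy": 0,"wz": 0,"hand": 80},{"dx": 0,"dy": 0,"dz": 0.8,"wx": 0,"wy": 0,"wz": 0,"hand": 80},{"dx": 0,"dy": 0,"dz": 0.8,"wx": 0,"wy": 0,"wz": 0,"hand": 80},{"dx": 0,"dy": 0,"dz": 0.8,"wx": 0,"wy": 0,"wz": 0,"hand": 80},{"dx": 0,"dy": 0,"dz": 0.5,"wx": 0,"wy": 0,"wz": 0,"hand": 80},{"dx": 0,"dy": 0,"dz": 0,"wx": 0,"wy": 0,"wz": 0,"hand": 80},{"dx": 0,"dy": 0,"dz": 0,"wx": 0,"wy": 0,"wz": 0,"hand": 80},{"dx": 0,"dy": 0,"dz": 0,"wx": 0,"wy": 0,"wz": 0,"hand": 80},{"dx": 0,"dy": 0,"dz": 0,"wx": 0,"wy": 0,"wz": 0,"hand": 80}]'

```text
clock: 24.3
tool_pos: [0.4781, 0.08, 0.2526]
tcp_rot: [-180.0, 0.1, 5.2]
ft_force: [0.2, -0.6, -0.1]
width: 0.0798
gripper_force: 0.0
```

```bash
python3 - <<'E'
from h import *
i=r.camera_info("wrist"); w=r.snapshot("wrist"); s=r.state(); print(s["tool_pos"],s["ft_force"])
cv2.imwrite("pics/w8.png",w)
g=w.max(2); m=(g<85).astype(np.uint8); m[250:]=0
n,l,st,c=cv2.connectedComponentsWithStats(m)
for k in range(1,n):
    if st[k,4]>150: print(st[k],c[k])
print("expect handle",proj(i,W([.479,.08,0],5.2,[[a,b,z] for a in(-.014,.014) for b in(-.011,.011) for z in(.08,.15)])).round().tolist())
# lid rim vs expected (scene image): gray-difference of lid ellipse region
sc=r.snapshot("scene"); cv2.imwrite("pics/s8.png",sc)
ts=r.camera_info("scene"); 
d=cv2.absdiff(sc,cv2.imread("pics/scene0.png")).max(2)>25
mm=d.astype(np.uint8); mm[:,:160]=0; mm[:,290:]=0
print("expected rim px", [proj(ts,W([.543,.318,0],5.2,[[.095*np.cos(a),.095*np.sin(a),.024]])).round().tolist()[0] for a in np.arange(0,6.3,1.57)])
E
```

```text
[0.47812085 0.07995566 0.25273044] [-0.70436521  0.05422642 -0.92654906]
[ 441   13   96  180 3039] [466.80125041 100.64758144]
[530  12  30  14 217] [549.2764977   18.79262673]
[123  17  43 147 332] [153.25903614  90.1686747 ]
[411  54  24 147 555] [428.94234234 127.28288288]
[   0   83  118   21 1173] [59.30520034 92.08354646]
[ 258  149   49  101 2014] [282.99056604 190.23138034]
[498 170  62  32 872] [538.40481651 189.96330275]
[459 196  22  14 216] [470.07407407 202.27314815]
[437 232  48  18 232] [456.07758621 241.47844828]
expect handle [[292.0, 195.0], [295.0, 216.0], [270.0, 195.0], [268.0, 216.0], [293.0, 166.0], [296.0, 182.0], [270.0, 166.0], [267.0, 182.0]]
expected rim px [[191.0, 238.0], [200.0, 268.0], [257.0, 258.0], [243.0, 229.0], [192.0, 238.0]]
```

```bash
python3 - <<'E'
from h import *
i=r.camera_info("wrist"); w=r.snapshot("wrist"); ts=r.camera_info("scene"); sc=r.snapshot("scene")
for im,ii,(x0,x1,y0,y1) in((w,i,(230,330,120,280)),(sc,ts,(270,330,140,240))):
    h=cv2.cvtColor(im,cv2.COLOR_BGR2HSV); m=((h[...,0]<20)&(h[...,1]>95)&(h[...,2]<120)).astype(np.uint8)
    k=np.zeros_like(m);k[y0:y1,x0:x1]=m[y0:y1,x0:x1]
    n,l,st,c=cv2.connectedComponentsWithStats(k); print([s.tolist() for s in st[1:] if s[4]>60])
    q=proj(ii,W([.479,.08,0],5.2,[[a,b,z] for a in(-.014,.014) for b in(-.011,.011) for z in(.08,.15)])); print(q.min(0).round(),np.ptp(q,axis=0).round())
# same handle check at start in scene
h=cv2.cvtColor(cv2.imread("pics/scene0.png"),cv2.COLOR_BGR2HSV)
E
```

```text
[[269, 168, 26, 39, 463], [232, 252, 32, 28, 327]]
[267. 167.] [28. 50.]
[[290, 172, 11, 26, 243]]
[288. 171.] [14. 29.]
```

The handle matches an upright lifter in both views, so I hand in.

```bash
python3 -c "
from plant import r
print(r.hand_in())"
```

```text
the job is handed in; nothing more can be done
None
```

I lifted the lid off level and set it on the trivet about 2 mm off centre by my measurement, then stood the lifter upright on the bare table and handed the job in at about 24 s; no verdict came back.

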